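# Take the dried roof off the clamping stud and roof the model cottage

### The job

The flat roof of the model cottage has dried on the clamping stud, under the yellow spacer and the red wing nut. Take off the wing nut and lay it flat in the middle of the blue dish, then lay the spacer flat in the middle of the cork coaster, then lift off the roof and set it gently, centred and square, on the cottage walls, not letting it drop; finally put the spacer and then the wing nut back on the stud, both fully down, and leave the jar, the brush and the piece of bark where they are.

Things in the scene. Friction and masses are not known exactly. Their poses are not given: they have to be found in the camera images.
- wingnut: Red plastic wing nut, plain 19 mm bore, no thread: it lifts off and drops on. Hub 34 mm in diameter, 30 mm high; two wings along its x, 10 mm thick, 66 mm over both tips, from 6 to 28 mm up. Origin: centre of its underside, z along the bore. Grip the hub across y (34 mm). At the start it lies on the spacer on the stud, underside 53 mm above the table. About 60 g.
- spacer: Yellow plastic ring, 54 mm outer diameter, 20 mm bore, 20 mm high. Origin: centre of its underside; z up along the bore. At the start it lies on the roof on the stud, underside 33 mm above the table. About 90 g.
- roof: Flat wooden roof: brown panel 110 (x) x 66 (y) x 10 mm, 25 mm square opening in the middle, on two dark beams along x, 8 mm high, 6 wide, 130 long, at y = +-16 mm. Height 18 mm overall. Origin: centre of the underside of the beams (panel 8 to 18 mm above it). Grip the panel across y (66 mm). At the start around the stud, underside 15 mm above the table. About 60 g.
- press: Clamping press, fixed: plywood base 120 x 100 x 15 mm, in its middle an upright steel stud 10 mm in diameter, tapered over its last 9 mm; tip 78 mm above the table. Origin: on the stud's axis at table height. With the roof gone, the spacer's underside lies 15 mm and then the wing nut's 35 mm above the origin.
- dish: Round blue steel dish, fixed, 108 mm over the rim, 10 mm high, flat floor about 94 mm wide at 4 mm above the table. Origin: centre of its underside, at table height.
- coaster: Round cork coaster, fixed, 90 mm in diameter, 5 mm high. Origin: centre of its underside, at table height.
- cottage: Model cottage without roof, fixed: pale wooden walls 100 (x) x 60 (y) mm, 6 mm thick, open at the top, on a white plinth 130 x 90 x 12 mm; wall tops 72 mm above the table. Origin: centre of the plinth's underside, at table height. The roof's x (long) axis goes along the cottage's x, either way round, its underside 72 mm above the origin.
- jar: Bystander: clear closed jar with white cap, 62 mm in diameter, 70 mm high, loose. Origin: centre of its underside.
- bark: Bystander: piece of dark bark, 60 x 36 x 23 mm, loose, on the robot's side of the work, a little left of the middle. Origin: centre of its underside.
- brush: Bystander: brush, loose, lying on the far side of the work, roughly along world y, under 30 mm high. Origin: about the middle of its underside.

How it is judged:
On the way, in this order (a step that is already met when the one before it is completed fails the run):
1. the wing nut lies flat in the blue dish, let go, the spacer and roof still on the stud (horizontal distance between wingnut and dish below 0.022 m and z of wingnut in the frame of dish below 0.008 m and angle between wingnut's own z axis and vertical below 0.15 rad and contact force between the fingers and wingnut below 0.1 N and linear speed of wingnut below 0.02 m/s and horizontal distance between each of spacer, roof and press below 0.015 m), for 0.2 s.
2. the spacer lies flat on the cork coaster, let go, the wing nut in the dish, the roof still on the stud (horizontal distance between spacer and coaster below 0.022 m and z of spacer in the frame of coaster between 0.002 and 0.009 m and angle between spacer's own z axis and vertical below 0.12 rad and contact force between the fingers and spacer below 0.1 N and linear speed of spacer below 0.02 m/s and horizontal distance between wingnut and dish below 0.022 m and z of wingnut in the frame of dish below 0.008 m and angle between wingnut's own z axis and vertical below 0.15 rad and horizontal distance between roof and press below 0.015 m), for 0.2 s.
3. the roof lies centred and square on the cottage walls, let go, with the wing nut in the dish and the spacer on the coaster (horizontal distance between roof and cottage below 0.012 m and angle between the x axis of roof and the x axis of cottage, either way round below 0.15 rad and z of roof in the frame of cottage between 0.068 and 0.076 m and angle between roof's own z axis and vertical below 0.06 rad and contact force between the fingers and roof below 0.1 N and linear speed of roof below 0.02 m/s and horizontal distance between wingnut and dish below 0.022 m and z of wingnut in the frame of dish below 0.008 m and angle between wingnut's own z axis and vertical below 0.15 rad and horizontal distance between spacer and coaster below 0.022 m and z of spacer in the frame of coaster between 0.002 and 0.009 m and angle between spacer's own z axis and vertical below 0.12 rad), for 0.2 s.
4. the spacer is back on the stud, down on the plywood, let go, the wing nut still in the dish (horizontal distance between spacer and press below 0.01 m and z of spacer in the frame of press below 0.019 m and angle between spacer's own z axis and vertical below 0.1 rad and contact force between the fingers and spacer below 0.1 N and linear speed of spacer below 0.02 m/s and horizontal distance between wingnut and dish below 0.022 m and z of wingnut in the frame of dish below 0.008 m and angle between wingnut's own z axis and vertical below 0.15 rad and horizontal distance between roof and cottage below 0.012 m and angle between the x axis of roof and the x axis of cottage, either way round below 0.15 rad and z of roof in the frame of cottage between 0.068 and 0.076 m and angle between roof's own z axis and vertical below 0.06 rad), for 0.2 s.
At the end, for the whole second after the job is handed in: Roof on the cottage walls: centre within 12 mm, square within 0.15 rad, level within 0.06 rad, underside 68-76 mm up; spacer upright on the stud within 10 mm, underside below 19 mm; wing nut upright above it within 10 mm, underside 31-39 mm up; all at rest (horizontal distance between roof and cottage below 0.012 m and angle between the x axis of roof and the x axis of cottage, either way round below 0.15 rad and z of roof in the frame of cottage between 0.068 and 0.076 m and angle between roof's own z axis and vertical below 0.06 rad and horizontal distance between each of spacer, wingnut and press below 0.01 m and z of spacer in the frame of press below 0.019 m and angle between each of spacer, wingnut's own z axis and vertical below 0.1 rad and z of wingnut in the frame of press between 0.031 and 0.039 m and linear speed of each of wingnut, spacer, roof below 0.02 m/s and angular speed of each of wingnut, spacer, roof below 0.2 rad/s); the robot touches nothing.
It fails at once if the jar, the bark piece or the brush is shifted by more than 25 mm (distance of any of jar, bark, brush from where it was at the start of the episode above 0.025 m).
It fails at once if the roof is dropped (moves faster than 0.8 m/s while not held) (contact force between the fingers and roof below 0.05 N and linear speed of roof above 0.8 m/s).
It also fails if it takes over 144 s, if anything falls off the work surface, if the arm or the gripper's body presses on something with over 40 N, if the wrist force passes 120 N, or if a joint passes its speed limit or range.

### The arm

A 7-joint arm with a two-finger parallel gripper is mounted at the origin on the work surface. World frame = base frame: x ahead of the robot, y to its left, z up, the work surface at z = 0. Lengths are in m, angles in rad, forces in N, time in s.
With the tool pointing down it reaches from about 0.425 to 1.025 m from the base axis. Payload 9.4 kg.
Tool frame: the origin (TCP) lies between the finger pads; the fingertips stand 25 mm ahead of it and the grasp point (between the pads) lies 6 mm ahead of it; z points along the fingers, y is the line along which they close (so a half turn about z gives the same grasp; the last joint's range is limited). The gripper opens to 93 mm and grips with 3 to 60 N. Pads are 15 mm wide; open, the fingers measure 128 mm over their backs; the gripper's body (75 mm by 188 mm) begins 65 mm behind the grasp point.
Start: joints at [-1.351, 0.599, -0.003, 1.599, 0.002, 0.943, -0.08], TCP at [0.212, 0.693, 0.244] pointing down, gripper open.
Joint ranges: [-2.57, 2.57], [-0.35, 1.97], [-1.29, 1.29], [0.11, 2.56], [-1.05, 4.19], [0.11, 1.86], [-2.63, 2.63]. Speed limits (rad/s): [2.22, 2.22, 3.01, 3.01, 3.14, 3.14, 3.14].

### API

Orientations are given as a unit quaternion [x, y, z, w].
In Python, from station import r, vision gives the robot as it stands (r), with the cameras (vision).
- The arm moves only by the tool inch_along, called after "Request:" in YAML: its name, and indented under it one key for each argument. Schema: {"type":"object","properties":{"offsets":{"type":"array","items":{"type":"array","prefixItems":[{"type":"number"},{"type":"array","items":{"type":"number"},"minItems":3,"maxItems":3},{"type":"array","items":{"type":"number"},"minItems":3,"maxItems":3}],"minItems":3,"maxItems":3},"minItems":1,"maxItems":10},"grip_force":{"type":"number"},"only":{"type":"string"},"quiet":{"type":"boolean"},"lines":{"type":"string"}},"required":["offsets"],"additionalProperties":false}. offsets is a list of rows, 1 to 10 of them, each written [opening, [dx, dy, dz], [rx, ry, rz]]: the finger opening in m, then dx, dy, dz in shares of the most that a row can go, 1 being 50 mm, then a rotation vector rx, ry, rz in a scale on which 1.0 is 4 rad; each row shifts and turns the commanded pose from where the row before left it, along the tool's axes as they then stand; what a row does not reach is not made up. A row lasts 1/10 s, in which the tool goes at most 0.05 m and 0.15 rad, less where a joint would pass 70% of its speed; a pose out of reach is approached as far as the arm can. The fingers move at their own pace and stop on an object; grip_force is the grip in N (left out, the last holds). Time passes only in rows, so rows that do not move let the fingers close. The tool returns the time, the measured TCP pose, the force, the opening and the grip force at its end. only (a regular expression) keeps the lines of the reply that match it, lines (a string "A,B") keeps lines A to B, and quiet returns only ok. Shift and turn numbers lie between -1 and 1, and a call with a number outside is refused. Input that does not fit is refused with a message, and nothing moves.
- r.observe(): the state, without advancing time (a new reading comes with each control period).
- vision.camera(name): name is "scene" or "top" or "wrist"; returns the picture (420x560x3 uint8, blue, green, red); there is no depth.
- vision.camera_info(name): a dict with "fx", "fy", "cx", "cy" (pixels), "R" (3x3) and "t" (3): a world point X has camera coordinates R X + t. Camera axes: x right, y down, z forward; pixel columns grow to the right and rows downward; lengths in m; the calibration is good to about 2 mm. A picture is of the moment at which its call begins: read the wrist's pose just before it. camera_info takes no time and is no camera call; for the wrist camera it gives the pose at the moment of the call.
- r.close_job(): hands the job in; it is judged then, once.
The state is a dict: "t": time; "q": joint angles; "joint_velocities": joint speeds; "joint_efforts": joint torques, N m; "position": TCP position; "eef_rot": TCP orientation; "force": force on the tool from outside, world axes, zero at the start; "wrist_torque": the same for the moment, N m; "opening": finger opening in m; "grip_force": force on a finger pad.
Only numpy, scipy, OpenCV 4.12 (cv2) and the standard library are available. Lean on these libraries where they do the work, as an engineer would, in place of code of your own. Each camera call takes 0.05 s, during which the arm holds its last target. There are 200 camera calls.

## Working session

There is one attempt and no reset: what is moved stays moved. The work goes in short steps, Python scripts to look and compute and a tool call to move; the robot and the scene stay as the last step left them, time stands still between calls to the robot, and variables do not carry over. Pictures are saved under pics/ and viewed, at most 16 in all, crops included, and the job is handed in when it is done.

```bash
ls; mkdir -p pics; python3 - <<'E'
from station import r, vision
import cv2
o=r.observe(); print(o)
for n in("top","scene"):
    cv2.imwrite(f"pics/{n}0.png",vision.camera(n)); i=vision.camera_info(n); print(n,i)
E
```

```text
pics
station.py
{'t': 0.0, 'q': array([-1.3506657 ,  0.60013453, -0.00253219,  1.60010379,  0.00179339,
        0.94289089, -0.07976268]), 'joint_velocities': array([-9.47659233e-05,  2.35212073e-04,  6.55295880e-04, -6.40703983e-04,
       -1.30680426e-03,  5.74716584e-04, -4.82110505e-04]), 'joint_efforts': array([ 1.40934761e-03, -7.65067148e+01,  1.49757564e+00, -2.52340525e+01,
       -5.25090576e-02,  1.73231133e-02,  1.62244874e-04]), 'position': array([0.21194649, 0.69287271, 0.24276262]), 'eef_rot': array([ 1.47830075e-01,  9.89012477e-01, -7.66021830e-04, -4.27976592e-05]), 'force': array([ 0.41672295, -0.33437524,  0.33338976]), 'wrist_torque': array([ 0.00074364, -0.03393297,  0.00118495]), 'grip_force': 0.0, 'opening': 0.09268518764739792}
top {'fx': 417.748500359493, 'fy': 417.748500359493, 'cx': 278.6430262505182, 'cy': 202.39582181044455, 'R': array([[-0.00758461, -0.99954546,  0.02917785],
       [-0.99411299,  0.00438316, -0.10825964],
       [ 0.10808254, -0.02982719, -0.99369437]]), 't': array([-0.00443131,  0.57911707,  0.93582021])}
scene {'fx': 389.8107914139869, 'fy': 389.8107914139869, 'cx': 278.7427776233511, 'cy': 204.6679224494757, 'R': array([[ 0.87976587,  0.47540149,  0.00233055],
       [ 0.40902825, -0.75442058, -0.5133668 ],
       [-0.24229712,  0.45259585, -0.85816613]]), 't': array([-0.54684182, -0.20565234,  0.95324429])}
```

View pics/top0.png

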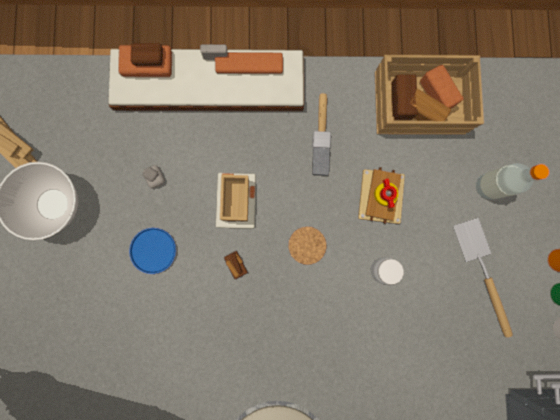

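View pics/scene0.png

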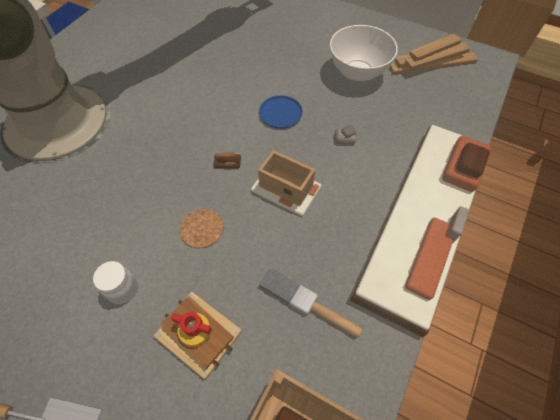

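The top view shows the dish at (153,251), coaster (308,246), cottage (236,200), press/stack (385,196), jar (390,272), bark (236,265) and brush (321,135). Next I'll measure these more precisely.

```bash
cat > h.py <<'E'
import numpy as np, cv2
from station import r, vision
def world(i,u,v,z):
    d=i["R"].T@np.array([(u-i["cx"])/i["fx"],(v-i["cy"])/i["fy"],1]); c=-i["R"].T@i["t"]
    return c+d*(z-c[2])/d[2]
def pix(i,X):
    p=i["R"]@np.asarray(X,float)+i["t"]; return i["fx"]*p[0]/p[2]+i["cx"], i["fy"]*p[1]/p[2]+i["cy"]
def blob(img,lo,hi,box=None):
    m=cv2.inRange(cv2.cvtColor(img,cv2.COLOR_BGR2HSV),lo,hi)
    if box: k=np.zeros_like(m); k[box[1]:box[3],box[0]:box[2]]=1; m*=k
    n,l,s,c=cv2.connectedComponentsWithStats(m); j=1+np.argmax(s[1:,4])
    return c[j],s[j],(l==j).astype(np.uint8)
E
python3 - <<'E'
from h import *
im=cv2.imread("pics/top0.png"); i=vision.camera_info("top")
a=cv2.resize(im[160:240,205:270],None,fx=6,fy=6,interpolation=cv2.INTER_CUBIC)
b=cv2.resize(im[160:240,350:415],None,fx=6,fy=6,interpolation=cv2.INTER_CUBIC)
cv2.imwrite("pics/m1.png",np.hstack([a,b]))
for n,lo,hi,box,z in(("dish",(100,120,40),(130,255,255),(120,220,190,285),.008),("coaster",(5,80,60),(20,255,255),(280,220,335,272),.005),("red",(0,150,80),(6,255,255),(355,165,412,225),.075),("yellow",(22,150,80),(35,255,255),(355,165,412,225),.053),("jar",(0,0,190),(180,50,255),(365,250,415,300),.07)):
    c,s,m=blob(im,lo,hi,box); (e,ax,an)=cv2.minAreaRect(cv2.findNonZero(m))
    print(n,c.round(1),s,np.round(e,1),np.round(ax,1),an,world(i,*c,z).round(4),world(i,*e,z).round(4))
E
```

```text
dish [152.3 250.4] [ 130  228   46   46 1633] [152.2 250.3] [44.5 45.3] 45.0 [0.4708 0.2858 0.008 ] [0.4711 0.2859 0.008 ]
coaster [307.  245.2] [ 288  227   39   38 1135] [306.9 245.2] [37.6 37.1] 26.56505012512207 [ 0.4801 -0.0749  0.005 ] [ 0.4802 -0.0746  0.005 ]
red [388.3 193. ] [381 179  15  29 199] [388. 193.] [28. 14.] 90.0 [ 0.5943 -0.2517  0.075 ] [ 0.5944 -0.2511  0.075 ]
yellow [379.2 194.7] [374 183  13  23 136] [379.3 194.7] [22.5 10.6] 79.99201965332031 [ 0.5933 -0.2373  0.053 ] [ 0.5933 -0.2375  0.053 ]
jar [390.6 271.3] [379 259  24  25 471] [390.5 271. ] [24. 23.] 90.0 [ 0.4214 -0.2521  0.07  ] [ 0.4219 -0.2519  0.07  ]
```

View pics/m1.png

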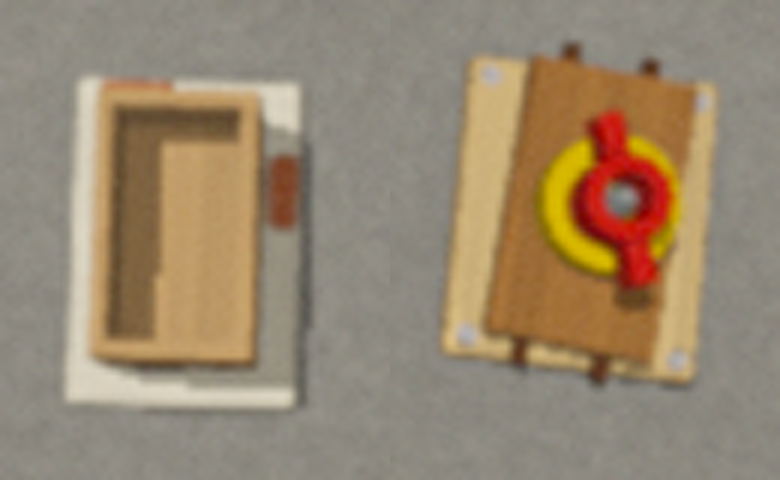

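The enlarged crop (6×) gives the cottage's wall corners at about (103,93), (260,95), (255,362) and (92,358). The roof corners are (533,56), (697,88), (655,362) and (488,330), and the nut's wing tips (608,115) and (640,285).

```bash
python3 - <<'E'
from h import *
i=vision.camera_info("top")
def P(l,off,z): return np.array([world(i,(x-off)/6+(205 if not off else 350)-.4,y/6+160-.4,z)[:2] for x,y in l])
def rep(n,q):
    d=(q[0]-q[3]+q[1]-q[2]); w=(q[0]-q[1]+q[3]-q[2]); print(n,q.mean(0).round(4),"yawx",np.degrees(np.arctan2(d[1],d[0])).round(1),"yawy",np.degrees(np.arctan2(w[1],w[0])).round(1),(np.linalg.norm(d)/2).round(4),(np.linalg.norm(w)/2).round(4))
rep("walls",P([(103,93),(260,95),(255,362),(92,358)],0,.072))
rep("plinth",P([(80,78),(300,84),(298,408),(66,402)],0,.012))
rep("press",P([(470,57),(716,86),(693,382),(443,352)],390,.015))
rep("roof",P([(533,56),(697,88),(655,362),(488,330)],390,.033))
q=P([(608,115),(640,285)],390,.081);d=q[0]-q[1];print("nut",q.mean(0),np.degrees(np.arctan2(d[1],d[0])))
print("stud",P([(622,198)],390,.078))
E
```

```text
walls [0.5864 0.0917] yawx -1.5 yawy 88.7 0.0989 0.0589
plinth [0.5875 0.0929] yawx -1.2 yawy 88.2 0.1281 0.0886
press [ 0.5951 -0.2528] yawx -6.8 yawy 83.0 0.1187 0.0993
roof [ 0.5969 -0.2529] yawx -11.0 yawy 78.8 0.1094 0.0657
nut [ 0.59385422 -0.25066188] 8.630911617482276
stud [[ 0.59488517 -0.25085162]]
```

Careful with the scale: shifts go in shares of 50 mm and turns go in shares of 4 rad. That gives: -0.0375 m is -0.75, -0.03 m is -0.6.

Request:
inch_along:
  offsets:
    - [0.093, [-0.6, -0.75, 0], [0, 0, 0]]
    - [0.093, [-0.6, -0.75, 0], [0, 0, 0]]
    - [0.093, [-0.6, -0.75, 0], [0, 0, 0]]
    - [0.093, [-0.6, -0.75, 0], [0, 0, 0]]
    - [0.093, [-0.6, -0.75, 0], [0, 0, 0]]
    - [0.093, [-0.6, -0.75, 0], [0, 0, 0]]
    - [0.093, [-0.6, -0.75, 0], [0, 0, 0]]
    - [0.093, [-0.6, -0.75, 0], [0, 0, 0]]
    - [0.093, [-0.6, -0.75, 0], [0, 0, 0]]
    - [0.093, [-0.6, -0.75, 0], [0, 0, 0]]
  grip_force: 20

```text
t: 1.1
position: [0.3896, 0.2451, 0.2436]
eef_rot: [0.148, 0.989, 0.0, 0.0]
force: [1.8, 0.1, -0.2]
opening: 0.0929
grip_force: 0.0
```

```bash
cat >> h.py <<'E'
from scipy.spatial.transform import Rotation as Ro
def go(x,y,z,yawy=None):
    "tool-axis shift (and rotation, applied after) to put the GRASP POINT at x,y,z with tool y at yawy deg (mod 180), tool down"
    o=r.observe(); R=Ro.from_quat(o["eef_rot"]).as_matrix(); p=o["position"]+R@[0,0,.006]
    d=R.T@(np.array([x,y,z])-p); rv=np.zeros(3)
    cur=np.degrees(np.arctan2(R[1,1],R[0,1]))
    if yawy is None: yawy=cur
    a=np.radians(cur+((yawy-cur+90)%180-90)); T=np.column_stack([[np.sin(a),-np.cos(a),0],[np.cos(a),np.sin(a),0],[0,0,-1]])
    T[:,0]=np.cross(T[:,1],T[:,2]); rv=Ro.from_matrix(R.T@T).as_rotvec()
    print("shift",d.round(4),"|",np.linalg.norm(d).round(3),"rot",rv.round(3),"yaw",cur.round(1),"grasp at",p.round(4),"q7",o["q"][6].round(2),"t",o["t"])
E
python3 -c "
from h import *
go(.594,-.251,.2)"
```

```text
shift [-0.3405 -0.4147  0.0376] | 0.538 rot [ 0.  0. -0.] yaw 73.0 grasp at [0.3896 0.2451 0.2376] q7 0.6 t 1.1
```

Converted, -0.0377 m is -0.754, -0.031 m is -0.62.

Request:
inch_along:
  offsets:
    - [0.093, [-0.62, -0.754, 0.07], [0, 0, 0]]
    - [0.093, [-0.62, -0.754, 0.07], [0, 0, 0]]
    - [0.093, [-0.62, -0.754, 0.07], [0, 0, 0]]
    - [0.093, [-0.62, -0.754, 0.07], [0, 0, 0]]
    - [0.093, [-0.62, -0.754, 0.07], [0, 0, 0]]
    - [0.093, [-0.62, -0.754, 0.07], [0, 0, 0]]
    - [0.093, [-0.62, -0.754, 0.07], [0, 0, 0]]
    - [0.093, [-0.62, -0.754, 0.07], [0, 0, 0]]
    - [0.093, [-0.62, -0.754, 0.07], [0, 0, 0]]
    - [0.093, [-0.62, -0.754, 0.07], [0, 0, 0]]
  grip_force: 20

```text
t: 2.1
position: [0.5758, -0.2062, 0.2082]
eef_rot: [0.148, 0.989, 0.0, -0.0]
force: [1.7, 0.8, 1.4]
opening: 0.0932
grip_force: 0.0
```

Request:
inch_along:
  offsets:
    - [0.093, [-0.6, -0.74, 0], [0, 0, 0]]
    - [0.093, [0, 0, 0], [0, 0, -0.0373]]
    - [0.093, [0, 0, 0], [0, 0, -0.0373]]
    - [0.093, [0, 0, 0], [0, 0, -0.0373]]
    - [0.093, [0, 0, 0], [0, 0, 0]]

```text
t: 2.6
position: [0.593, -0.2487, 0.2082]
eef_rot: [-0.076, 0.997, 0.0, -0.0]
force: [0.7, 0.5, -0.4]
opening: 0.0932
grip_force: 0.0
```

```bash
python3 - <<'E'
from h import *
go(.594,-.251,.074,98.6)
i=vision.camera_info("wrist"); im=vision.camera("wrist"); cv2.imwrite("pics/w1.png",im)
print(i["fx"],i["cx"],i["cy"]); print(pix(i,(.5949,-.2509,.078)))
E
```

```text
shift [-0.0007 -0.0025  0.1282] | 0.128 rot [ 0.001 -0.     0.002] yaw 98.7 grasp at [ 0.593  -0.2487  0.2022] q7 2.0 t 2.6
314.46725333363037 275.4531310890518 204.2961540074009
(np.float64(272.7511753401269), np.float64(204.4299647390858))
```

View pics/w1.png

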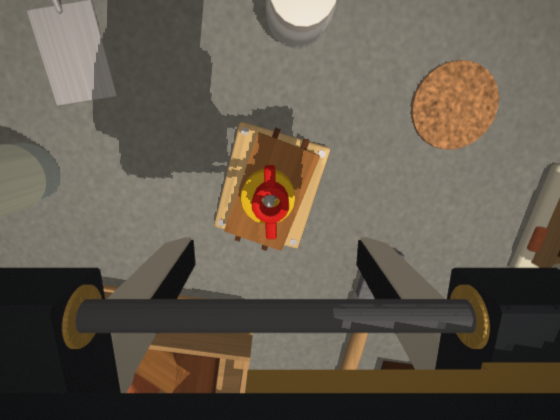

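The wrist view shows the stud tip near (271,201) with the wings nearly vertical, (269,168) to (271,237), so the yaw is right. I'll refine the position from colour blobs.

```bash
python3 - <<'E'
from h import *
im=cv2.imread("pics/w1.png"); i=vision.camera_info("wrist")
c,s,m=blob(im,(0,150,80),(6,255,255),(220,140,330,260)); e,ax,an=cv2.minAreaRect(cv2.findNonZero(m)); print(c,e,ax,an, world(i,*c,.078), world(i,*e,.078), "stud",world(i,271,201,.078))
c,s,m=blob(im,(22,150,80),(35,255,255),(220,140,330,260)); h=cv2.convexHull(cv2.findNonZero(m)); e,_=cv2.minEnclosingCircle(h); print("yellow",e,_,world(i,*e,.053))
c,s,m=blob(im,(5,80,60),(20,255,255),(400,50,510,160)); print("coaster",c,world(i,*c,.005))
g=np.array(pix(i,[*(r.observe()["position"][:2]),.074])); print("tcp proj",g)
E
```

```text
[269.88008882 201.87194671] (269.5, 201.5) (73.0, 35.0) 90.0 [ 0.59299024 -0.2536743   0.078     ] [ 0.59269855 -0.25405861  0.078     ] stud [ 0.59204659 -0.25279802  0.078     ]
yellow (259.5, 195.5) 25.544178009033203 [ 0.59487689 -0.263992    0.053     ]
coaster [454.78588967 104.34293665] [ 0.48029549 -0.07580847  0.005     ]
tcp proj [275.53901831 201.52926467]
```

Converted, 0.04 m is 0.8, -0.0038 m is -0.076.

Request:
inch_along:
  offsets:
    - [0.093, [0, -0.076, 0.8], [0, 0, 0]]
    - [0.093, [0, 0, 0.8], [0, 0, 0]]
    - [0.093, [0, 0, 0.7], [0, 0, 0]]
    - [0.093, [0, 0, 0.24], [0, 0, 0]]
    - [0.05, [0, 0, 0], [0, 0, 0]]
    - [0.05, [0, 0, 0], [0, 0, 0]]
    - [0.025, [0, 0, 0], [0, 0, 0]]
    - [0.025, [0, 0, 0], [0, 0, 0]]
    - [0.025, [0, 0, 0], [0, 0, 0]]
    - [0.025, [0, 0, 0], [0, 0, 0]]
  grip_force: 20

```text
t: 3.65
position: [0.5941, -0.2522, 0.0823]
eef_rot: [-0.075, 0.997, -0.0, 0.0]
force: [-0.4, -1.2, 0.7]
opening: 0.0493
grip_force: 0.0
```

```bash
python3 -c "
from h import *
go(.4708,.2858,.026,98.7)"
```

```text
shift [0.0416 0.5505 0.0501] | 0.554 rot [-0.     0.001 -0.002] yaw 98.6 grasp at [ 0.5941 -0.2522  0.0763] q7 1.99 t 3.65
```

Converted, 0.001 m is 0.02.

Request:
inch_along:
  offsets:
    - [0.025, [0, 0, 0.02], [0, 0, 0]]
    - [0.025, [0, 0, 0], [0, 0, 0]]
    - [0.025, [0, 0, 0], [0, 0, 0]]
    - [0.025, [0, 0, 0], [0, 0, 0]]
    - [0.025, [0, 0, 0], [0, 0, 0]]
  grip_force: 20

```text
t: 4.15
position: [0.5938, -0.2522, 0.0806]
eef_rot: [-0.075, 0.997, -0.0, -0.0]
force: [-0.2, -0.2, 0.6]
opening: 0.0326
grip_force: 20.0
```

Request:
inch_along:
  offsets:
    - [0.025, [0, 0, -0.4], [0, 0, 0]]
    - [0.025, [0, 0, -0.6], [0, 0, 0]]
    - [0.025, [0, 0, -0.8], [0, 0, 0]]
    - [0.025, [0, 0, 0], [0, 0, 0]]

```text
t: 4.55
position: [0.5962, -0.2531, 0.1755]
eef_rot: [-0.075, 0.997, -0.001, 0.003]
force: [1.5, -0.3, 0.0]
opening: 0.0327
grip_force: 20.0
```

```bash
python3 -c "
from h import *
go(.4708,.2858,.026,98.7)"
```

```text
shift [0.0445 0.5521 0.1412] | 0.572 rot [-0.003  0.007 -0.002] yaw 98.6 grasp at [ 0.5962 -0.2531  0.1695] q7 2.0 t 4.55
```

Converted, 0.046 m is 0.92, 0.0037 m is 0.074.

Request:
inch_along:
  offsets:
    - [0.025, [0.074, 0.92, 0], [0, 0, 0]]
    - [0.025, [0.074, 0.92, 0], [0, 0, 0]]
    - [0.025, [0.074, 0.92, 0], [0, 0, 0]]
    - [0.025, [0.074, 0.92, 0], [0, 0, 0]]
    - [0.025, [0.074, 0.92, 0], [0, 0, 0]]
    - [0.025, [0.074, 0.92, 0], [0, 0, 0]]
    - [0.025, [0.074, 0.92, 0], [0, 0, 0]]
    - [0.025, [0.074, 0.92, 0], [0, 0, 0]]
    - [0.025, [0.074, 0.92, 0], [0, 0, 0]]
    - [0.025, [0.074, 0.92, 0], [0, 0, 0]]

```text
t: 5.55
position: [0.4876, 0.1988, 0.1702]
eef_rot: [-0.075, 0.997, -0.0, -0.0]
force: [1.2, 1.0, -0.7]
opening: 0.0323
grip_force: 20.0
```

Request:
inch_along:
  offsets:
    - [0.025, [0.074, 0.92, 0], [0, 0, 0]]
    - [0.025, [0.074, 0.92, 0], [0, 0, 0]]
    - [0.025, [0, 0, 0.8], [0, 0, 0]]
    - [0.025, [0, 0, 0], [0, 0, 0]]
    - [0.025, [0, 0, 0], [0, 0, 0]]

```text
t: 6.05
position: [0.4669, 0.2857, 0.1301]
eef_rot: [-0.075, 0.997, -0.001, -0.001]
force: [0.7, -0.9, 0.4]
opening: 0.0323
grip_force: 20.0
```

```bash
python3 -c "
from h import *
go(.4708,.2858,.026,98.7)
cv2.imwrite('pics/w2.png',vision.camera('wrist'))"
```

```text
shift [-0.0042 -0.0003  0.0981] | 0.098 rot [-0.002 -0.003 -0.002] yaw 98.6 grasp at [0.4669 0.2857 0.1241] q7 1.07 t 6.05
```

View pics/w2.png

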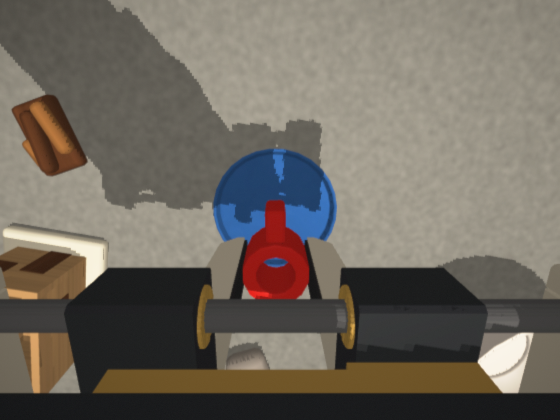

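The nut is held upright and the dish's centre is below it, near (275,210). Descending.

Converted, 0.04 m is 0.8, 0.035 m is 0.7.

Request:
inch_along:
  offsets:
    - [0.025, [-0.084, 0, 0.8], [0, 0, 0]]
    - [0.025, [0, 0, 0.7], [0, 0, 0]]
    - [0.025, [0, 0, 0.3], [0, 0, 0]]
    - [0.025, [0, 0, 0.12], [0, 0, 0]]
    - [0.025, [0, 0, 0], [0, 0, 0]]

```text
t: 6.6
position: [0.4723, 0.2868, 0.0352]
eef_rot: [-0.074, 0.997, -0.0, 0.0]
force: [0.3, 0.5, -0.5]
opening: 0.0324
grip_force: 20.0
```

```bash
python3 -c "
from h import *
go(.4708,.2858,.026,98.7)"
```

```text
shift [ 0.0016 -0.0007  0.0032] | 0.004 rot [-0.     0.    -0.003] yaw 98.5 grasp at [0.4723 0.2868 0.0292] q7 1.07 t 6.6
```

Converted, 0.003 m is 0.06, 0.0015 m is 0.03.

Request:
inch_along:
  offsets:
    - [0.025, [0.03, 0, 0.06], [0, 0, 0]]
    - [0.025, [0, 0, 0], [0, 0, 0]]
    - [0.05, [0, 0, 0], [0, 0, 0]]
    - [0.05, [0, 0, 0], [0, 0, 0]]
    - [0.05, [0, 0, 0], [0, 0, 0]]
    - [0.05, [0, 0, 0], [0, 0, 0]]

```text
t: 7.2
position: [0.4701, 0.2875, 0.0318]
eef_rot: [-0.075, 0.997, 0.0, 0.0]
force: [0.1, 0.3, -0.5]
opening: 0.0497
grip_force: 0.0
```

Request:
inch_along:
  offsets:
    - [0.05, [0, 0, -0.4], [0, 0, 0]]
    - [0.05, [0, 0, -0.8], [0, 0, 0]]
    - [0.093, [0, 0, -0.9], [0, 0, 0]]
    - [0.093, [0, 0, -0.6], [0, 0, 0]]
    - [0.093, [0, 0, 0], [0, 0, 0]]

```text
t: 7.7
position: [0.4716, 0.2884, 0.1706]
eef_rot: [-0.075, 0.997, 0.002, 0.003]
force: [-1.0, 0.1, -0.3]
opening: 0.0694
grip_force: 0.0
```

```bash
python3 -c "
from h import *
go(.594,-.252,.16,80)
cv2.imwrite('pics/w3.png',vision.camera('wrist'))"
```

```text
shift [-0.0402 -0.5526  0.0032] | 0.554 rot [0.004 0.005 0.324] yaw 98.6 grasp at [0.4717 0.2884 0.1646] q7 1.08 t 7.7
```

View pics/w3.png

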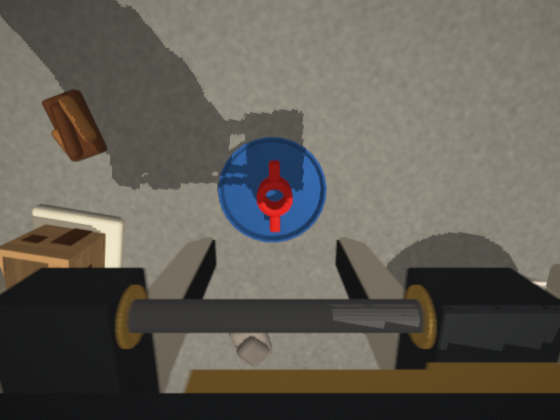

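The nut lies flat and close to centred in the dish: nut (275,196), dish (272,190). Back to the stack.

Converted, -0.046 m is -0.92, -0.0034 m is -0.068.

Request:
inch_along:
  offsets:
    - [0.093, [-0.068, -0.92, 0], [0, 0, 0]]
    - [0.093, [-0.068, -0.92, 0], [0, 0, 0]]
    - [0.093, [-0.068, -0.92, 0], [0, 0, 0]]
    - [0.093, [-0.068, -0.92, 0], [0, 0, 0]]
    - [0.093, [-0.068, -0.92, 0], [0, 0, 0]]
    - [0.093, [-0.068, -0.92, 0], [0, 0, 0]]
    - [0.093, [-0.068, -0.92, 0], [0, 0, 0]]
    - [0.093, [-0.068, -0.92, 0], [0, 0, 0]]
    - [0.093, [-0.068, -0.92, 0], [0, 0, 0]]
    - [0.093, [-0.068, -0.92, 0], [0, 0, 0]]

```text
t: 8.75
position: [0.572, -0.1641, 0.165]
eef_rot: [-0.075, 0.997, 0.0, -0.001]
force: [0.9, 0.7, 0.2]
opening: 0.0925
grip_force: 0.0
```

Request:
inch_along:
  offsets:
    - [0.093, [-0.068, -0.92, 0], [0, 0, 0]]
    - [0.093, [-0.068, -0.92, 0], [0, 0, 0]]
    - [0.093, [0, 0, 0], [0, 0, 0.035]]
    - [0.093, [0, 0, 0], [0, 0, 0.035]]
    - [0.093, [0, 0, 0], [0, 0, 0.015]]
    - [0.093, [0, 0, 0], [0, 0, 0]]
    - [0.093, [0, 0, 0], [0, 0, 0]]

```text
t: 9.45
position: [0.5926, -0.2519, 0.1654]
eef_rot: [0.094, 0.996, 0.0, -0.001]
force: [0.2, 0.7, 0.5]
opening: 0.093
grip_force: 0.0
```

```bash
python3 - <<'E'
from h import *
i=vision.camera_info("wrist"); im=vision.camera('wrist');cv2.imwrite('pics/w4.png',im)
c,s,m=blob(im,(22,150,80),(35,255,255)); h=cv2.convexHull(cv2.findNonZero(m)); e,rad=cv2.minEnclosingCircle(h); w=world(i,*e,.053); print("yellow",c,e,rad,w,world(i,*c,.053))
go(w[0],w[1],.055,79)
E
```

```text
yellow [271.44942143 210.58827921] (271.6484069824219, 210.72991943359375) 31.44098472595215 [ 0.59389927 -0.25540225  0.053     ] [ 0.59374579 -0.255543    0.053     ]
shift [-0.002  -0.0032  0.1047] | 0.105 rot [ 0.    -0.001  0.004] yaw 79.3 grasp at [ 0.5927 -0.252   0.1598] q7 1.74 t 9.5
```

View pics/w4.png

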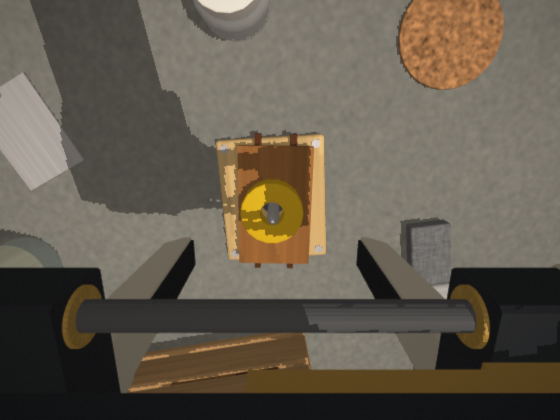

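The wrist view shows the spacer centred at (272,211), with the roof square to the gripper. Descending to grip the spacer with the tips just above the roof.

Converted, 0.04 m is 0.8, -0.002 m is -0.04.

Request:
inch_along:
  offsets:
    - [0.093, [-0.03, -0.04, 0.8], [0, 0, 0]]
    - [0.08, [0, 0, 0.8], [0, 0, 0]]
    - [0.065, [0, 0, 0.4], [0, 0, 0]]
    - [0.065, [0, 0, 0.06], [0, 0, 0]]
    - [0.065, [0, 0, 0], [0, 0, 0]]

```text
t: 10.0
position: [0.5939, -0.2545, 0.0633]
eef_rot: [0.094, 0.996, 0.0, -0.0]
force: [0.1, 0.9, 0.1]
opening: 0.0672
grip_force: 0.0
```

```bash
python3 -c "
from h import *
go(.594,-.254,.055,79)"
```

```text
shift [0.     0.0005 0.0023] | 0.002 rot [ 0.    -0.001  0.003] yaw 79.2 grasp at [ 0.5939 -0.2545  0.0573] q7 1.75 t 10.0
```

Converted, 0.002 m is 0.04.

Request:
inch_along:
  offsets:
    - [0.045, [0, 0, 0.04], [0, 0, 0]]
    - [0.045, [0, 0, 0], [0, 0, 0]]
    - [0.045, [0, 0, 0], [0, 0, 0]]
    - [0.045, [0, 0, 0], [0, 0, 0]]
    - [0.045, [0, 0, 0], [0, 0, 0]]
  grip_force: 20

```text
t: 10.5
position: [0.5947, -0.2548, 0.0628]
eef_rot: [0.095, 0.996, -0.0, 0.001]
force: [-0.7, 0.4, 7.3]
opening: 0.054
grip_force: 20.0
```

```bash
python3 -c "
from h import *
go(.480,-.075,.0275,79)"
```

```text
shift [0.1466 0.1549 0.029 ] | 0.215 rot [-0.     0.002  0.002] yaw 79.1 grasp at [ 0.5947 -0.2548  0.0568] q7 1.75 t 10.5
```

Request:
inch_along:
  offsets:
    - [0.045, [0, 0, -0.2], [0, 0, 0]]
    - [0.045, [0, 0, -0.6], [0, 0, 0]]
    - [0.045, [0, 0, -0.8], [0, 0, 0]]
    - [0.045, [0, 0, -0.2], [0, 0, 0]]
    - [0.045, [0, 0, 0], [0, 0, 0]]

```text
t: 11.0
position: [0.595, -0.2549, 0.1539]
eef_rot: [0.095, 0.995, -0.0, 0.002]
force: [-0.6, 0.0, -1.0]
opening: 0.0539
grip_force: 20.0
```

```bash
python3 -c "
from h import *
go(.480,-.075,.0275,79)
cv2.imwrite('pics/w5.png',vision.camera('wrist'))"
```

```text
shift [0.1473 0.155  0.1198] | 0.245 rot [-0.     0.004  0.002] yaw 79.1 grasp at [ 0.595  -0.2549  0.1479] q7 1.74 t 11.0
```

View pics/w5.png

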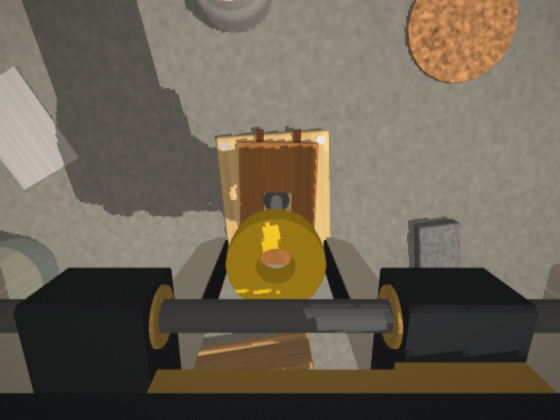

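The spacer is held level and the roof stays on the stud. Moving to the coaster.

Converted, 0.04 m is 0.8, 0.031 m is 0.62.

Request:
inch_along:
  offsets:
    - [0.045, [0.588, 0.62, 0], [0, 0, 0]]
    - [0.045, [0.588, 0.62, 0], [0, 0, 0]]
    - [0.045, [0.588, 0.62, 0], [0, 0, 0]]
    - [0.045, [0.588, 0.62, 0], [0, 0, 0]]
    - [0.045, [0.588, 0.62, 0.4], [0, 0, 0]]
    - [0.045, [0, 0, 0.8], [0, 0, 0]]
    - [0.045, [0, 0, 0.6], [0, 0, 0]]
    - [0.045, [0, 0, 0.3], [0, 0, 0]]
    - [0.045, [0, 0, 0], [0, 0, 0]]

```text
t: 11.95
position: [0.477, -0.0742, 0.0438]
eef_rot: [0.094, 0.996, -0.0, -0.003]
force: [-0.3, 0.6, 0.1]
opening: 0.0538
grip_force: 20.0
```

```bash
python3 -c "
from h import *
go(.480,-.075,.0288,79)"
```

```text
shift [-0.0032 -0.0002  0.0089] | 0.01 rot [-0.001 -0.006  0.003] yaw 79.2 grasp at [ 0.4769 -0.0742  0.0378] q7 1.5 t 11.95
```

Converted, 0.006 m is 0.12, -0.002 m is -0.04.

Request:
inch_along:
  offsets:
    - [0.045, [-0.04, 0, 0.12], [0, 0, 0]]
    - [0.045, [0, 0, 0.04], [0, 0, 0]]
    - [0.045, [0, 0, 0], [0, 0, 0]]
    - [0.045, [0, 0, 0], [0, 0, 0]]

```text
t: 12.35
position: [0.4812, -0.075, 0.0392]
eef_rot: [0.095, 0.995, 0.0, 0.0]
force: [-0.1, -0.2, -0.6]
opening: 0.0543
grip_force: 20.0
```

```bash
python3 -c "
from h import *
go(.480,-.075,.0288,79)"
```

```text
shift [ 0.0012 -0.0002  0.0044] | 0.005 rot [0.    0.001 0.002] yaw 79.1 grasp at [ 0.4812 -0.075   0.0332] q7 1.5 t 12.35
```

Converted, 0.003 m is 0.06, 0.001 m is 0.02.

Request:
inch_along:
  offsets:
    - [0.045, [0, 0, 0.06], [0, 0, 0]]
    - [0.045, [0, 0, 0.02], [0, 0, 0]]
    - [0.045, [0, 0, 0], [0, 0, 0]]

```text
t: 12.65
position: [0.4811, -0.075, 0.0347]
eef_rot: [0.095, 0.996, 0.0, 0.0]
force: [0.5, -0.1, -0.0]
opening: 0.0543
grip_force: 20.0
```

Request:
inch_along:
  offsets:
    - [0.06, [0, 0, 0], [0, 0, 0]]
    - [0.066, [0, 0, 0], [0, 0, 0]]
    - [0.066, [0, 0, 0], [0, 0, 0]]
    - [0.066, [0, 0, 0], [0, 0, 0]]

```text
t: 13.05
position: [0.4809, -0.0749, 0.0347]
eef_rot: [0.095, 0.996, -0.0, -0.0]
force: [0.2, -0.5, -0.3]
opening: 0.066
grip_force: 0.0
```

Request:
inch_along:
  offsets:
    - [0.07, [0, 0, -0.6], [0, 0, 0]]
    - [0.08, [0, 0, -0.9], [0, 0, 0]]
    - [0.093, [0, 0, -0.9], [0, 0, 0]]
    - [0.093, [0, 0, 0], [0, 0, 0]]

```text
t: 13.45
position: [0.4829, -0.0753, 0.1593]
eef_rot: [0.095, 0.995, 0.0, 0.004]
force: [0.9, -0.1, 0.4]
opening: 0.0891
grip_force: 0.0
```

```bash
python3 - <<'E'
from h import *
go(.594,-.252,.16,79)
i=vision.camera_info("wrist"); im=vision.camera('wrist');cv2.imwrite('pics/w6.png',im)
c,s,m=blob(im,(22,150,80),(35,255,255)); e,rad=cv2.minEnclosingCircle(cv2.findNonZero(m)); print("yellow",c,e,rad,world(i,*e,.025),world(i,*c,.025))
c,s,m=blob(im,(5,80,60),(20,255,255)); e,rad=cv2.minEnclosingCircle(cv2.findNonZero(m)); print("coaster",e,rad,world(i,*e,.005))
E
```

```text
shift [-0.1425 -0.1525 -0.0058] | 0.209 rot [0.001 0.008 0.002] yaw 79.1 grasp at [ 0.483  -0.0753  0.1533] q7 1.49 t 13.45
yellow [275.13908146 197.7482669 ] (275.1506042480469, 197.5742950439453) 29.08361053466797 [ 0.48029677 -0.0749403   0.025     ] [ 0.48045437 -0.07498147  0.025     ]
coaster (396.5, 377.5) 163.145751953125 [0.72412719 0.021093   0.005     ]
```

View pics/w6.png

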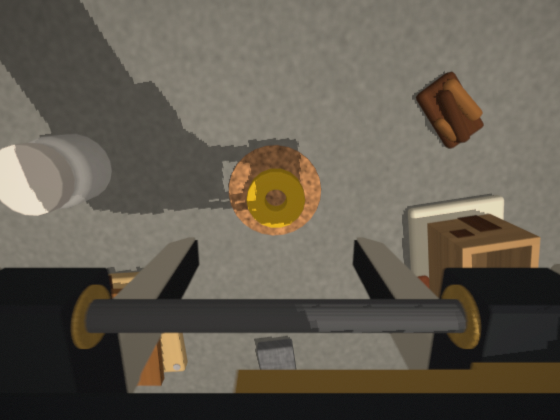

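The spacer lies flat at (275,198), central on the coaster at (275,190). Now the roof.

Request:
inch_along:
  offsets:
    - [0.093, [-0.57, -0.61, 0], [0, 0, 0]]
    - [0.093, [-0.57, -0.61, 0], [0, 0, 0]]
    - [0.093, [-0.57, -0.61, 0], [0, 0, 0]]
    - [0.093, [-0.57, -0.61, 0], [0, 0, 0]]
    - [0.093, [-0.57, -0.61, 0], [0, 0, 0]]
    - [0.093, [0, 0, 0], [0, 0, 0]]
    - [0.093, [0, 0, 0], [0, 0, 0]]

```text
t: 14.2
position: [0.5912, -0.252, 0.1526]
eef_rot: [0.096, 0.995, 0.0, -0.001]
force: [0.2, 1.1, -0.2]
opening: 0.0929
grip_force: 0.0
```

```bash
python3 - <<'E'
from h import *
go(.594,-.252,.036,79)
i=vision.camera_info("wrist"); im=vision.camera('wrist')
b=im[110:280,190:350]; cv2.imwrite('pics/w7.png',cv2.resize(b,None,fx=3.5,fy=3.5,interpolation=cv2.INTER_CUBIC))
for z in (.015,.033,.078): print(z,pix(i,(.594,-.252,z)))
np.save("w7.npy",np.hstack([i["R"].ravel(),i["t"]]))
E
```

```text
shift [-0.003   0.0005  0.1106] | 0.111 rot [ 0.    -0.003  0.001] yaw 79.0 grasp at [ 0.5912 -0.252   0.1466] q7 1.74 t 14.2
0.015 (np.float64(275.9700784479367), np.float64(203.7925683516652))
0.033 (np.float64(276.01709098438135), np.float64(209.31805043498431))
0.078 (np.float64(276.1658708356107), np.float64(226.80445862516424))
```

View pics/w7.png

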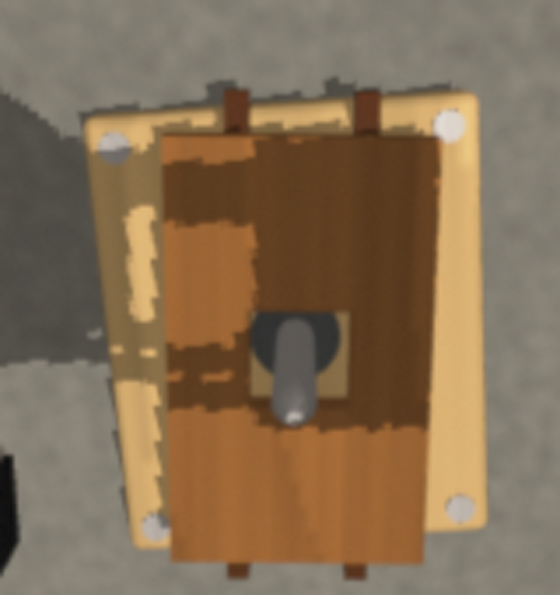

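The roof's opening is centred at crop (299,355), so the roof centre is near (0.596,-0.252). It is square with the tool.

Converted, 0.04 m is 0.8, 0.018 m is 0.36.

Request:
inch_along:
  offsets:
    - [0.093, [-0.09, 0.01, 0.8], [0, 0, 0]]
    - [0.093, [0, 0, 0.8], [0, 0, 0]]
    - [0.093, [0, 0, 0.36], [0, 0, 0]]
    - [0.093, [0, 0, 0.12], [0, 0, 0]]
    - [0.093, [0, 0, 0], [0, 0, 0]]

```text
t: 14.75
position: [0.596, -0.2506, 0.0499]
eef_rot: [0.094, 0.996, 0.0, -0.001]
force: [-0.1, 0.3, 0.5]
opening: 0.093
grip_force: 0.0
```

```bash
python3 -c "
from h import *
go(.596,-.252,.038,79)"
```

```text
shift [-0.0003 -0.0014  0.0059] | 0.006 rot [ 0.001 -0.002  0.004] yaw 79.2 grasp at [ 0.5959 -0.2506  0.0439] q7 1.74 t 14.75
```

Converted, 0.005 m is 0.1, -0.001 m is -0.02.

Request:
inch_along:
  offsets:
    - [0.08, [0, -0.02, 0.1], [0, 0, 0]]
    - [0.055, [0, 0, 0], [0, 0, 0]]
    - [0.055, [0, 0, 0], [0, 0, 0]]
    - [0.055, [0, 0, 0], [0, 0, 0]]
    - [0.055, [0, 0, 0], [0, 0, 0]]
    - [0.055, [0, 0, 0], [0, 0, 0]]
  grip_force: 20

```text
t: 15.35
position: [0.5968, -0.2531, 0.0464]
eef_rot: [0.095, 0.995, -0.0, 0.001]
force: [-0.9, 0.5, 5.9]
opening: 0.066
grip_force: 20.0
```

```bash
python3 -c "
from h import *
go(.5865,.092,.1,88.5)"
```

```text
shift [ 0.0751  0.337  -0.0597] | 0.35 rot [-0.     0.001 -0.164] yaw 79.1 grasp at [ 0.5968 -0.2531  0.0404] q7 1.75 t 15.35
```

Request:
inch_along:
  offsets:
    - [0.055, [0, 0, -0.2], [0, 0, 0]]
    - [0.055, [0, 0, -0.6], [0, 0, 0]]
    - [0.055, [0, 0, -0.8], [0, 0, 0]]
    - [0.055, [0, 0, -0.7], [0, 0, 0]]
    - [0.055, [0, 0, 0], [0, 0, 0]]

```text
t: 15.85
position: [0.5986, -0.254, 0.166]
eef_rot: [0.095, 0.995, -0.001, 0.004]
force: [0.3, -0.2, -1.6]
opening: 0.0657
grip_force: 20.0
```

```bash
python3 - <<'E'
from h import *
go(.5865,.092,.125,88.5)
i=vision.camera_info("wrist"); im=vision.camera('wrist'); cv2.imwrite('pics/w8.png',im)
E
```

```text
shift [0.0776 0.3375 0.0341] | 0.348 rot [-0.002  0.008 -0.164] yaw 79.1 grasp at [ 0.5986 -0.254   0.16  ] q7 1.74 t 15.85
```

View pics/w8.png

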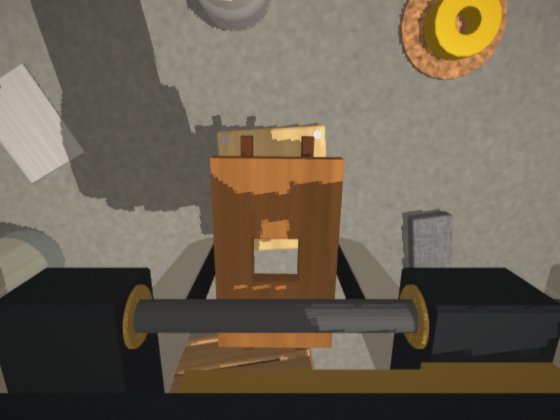

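The roof is held level, its opening centred at about (276,257).

Converted, 0.042 m is 0.84, 0.015 m is 0.3, -0.082 rad is -0.0205.

```bash
python3 - <<'E'
from h import *
i=vision.camera_info("wrist"); print("opening centre",world(i,276,257,.1526),r.observe()["position"])
E
```

```text
opening centre [ 0.59469934 -0.25263624  0.1526    ] [ 0.59760533 -0.25343749  0.16368809]
```

Request:
inch_along:
  offsets:
    - [0.055, [0.19, 0.84, 0], [0, 0, 0]]
    - [0.055, [0.19, 0.84, 0], [0, 0, 0]]
    - [0.055, [0.19, 0.84, 0], [0, 0, 0]]
    - [0.055, [0.19, 0.84, 0], [0, 0, 0]]
    - [0.055, [0.19, 0.84, 0], [0, 0, 0]]
    - [0.055, [0.19, 0.84, 0], [0, 0, 0]]
    - [0.055, [0.19, 0.84, 0], [0, 0, 0]]
    - [0.055, [0.19, 0.84, 0], [0, 0, 0]]
    - [0.055, [0, 0, 0.4], [0, 0, -0.0205]]
    - [0.055, [0, 0, 0.3], [0, 0, -0.0205]]

```text
t: 16.9
position: [0.5842, 0.0939, 0.1242]
eef_rot: [0.009, 1.0, 0.0, -0.001]
force: [0.2, -1.2, -0.4]
opening: 0.066
grip_force: 20.0
```

Request:
inch_along:
  offsets:
    - [0.055, [0, 0, 0], [0, 0, 0]]

```text
t: 17.0
position: [0.5834, 0.0916, 0.1232]
eef_rot: [0.012, 1.0, -0.0, -0.002]
force: [-0.7, 1.1, -2.0]
opening: 0.0656
grip_force: 20.0
```

```bash
python3 - <<'E'
from h import *
go(.5868,.0922,.1034,88.5)
i=vision.camera_info("wrist"); im=vision.camera('wrist'); cv2.imwrite('pics/w9.png',im)
o=r.observe()["position"];print(o)
for z in(.012,.072):
  for x,y in((.065,.045),(.05,.03)): print(z,x,[np.round(pix(i,(.5868+a*x,.0922+b*y,z))) for a in(-1,1) for b in(-1,1)])
E
```

```text
shift [-0.0035  0.0007  0.0138] | 0.014 rot [-0.001 -0.005  0.003] yaw 88.7 grasp at [0.5833 0.0916 0.1172] q7 1.34 t 17.0
[0.58406094 0.09114729 0.12427475]
0.012 0.065 [array([217., 135.]), array([332., 132.]), array([228., 284.]), array([329., 282.])]
0.012 0.05 [array([237., 154.]), array([313., 152.]), array([244., 268.]), array([312., 267.])]
0.072 0.065 [array([199., 141.]), array([349., 137.]), array([216., 327.]), array([342., 324.])]
0.072 0.05 [array([226., 165.]), array([324., 163.]), array([235., 308.]), array([322., 306.])]
```

View pics/w9.png

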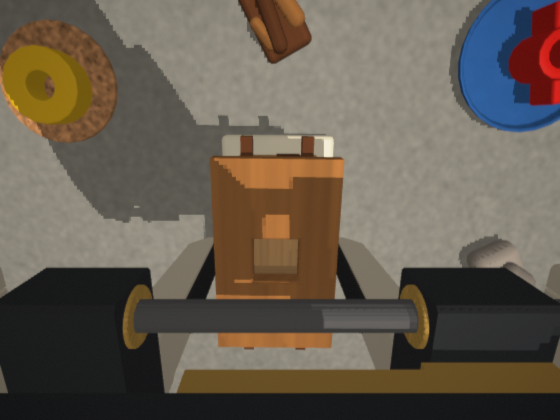

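The roof is over the cottage. The plinth's near edge shows at (222–333,137), which is 2–3 mm off the prediction, so I'm adjusting and lowering gently.

Request:
inch_along:
  offsets:
    - [0.055, [-0.1, 0.03, 0.12], [0, 0, 0]]
    - [0.055, [0, 0, 0.1], [0, 0, 0]]
    - [0.055, [0, 0, 0.06], [0, 0, 0]]
    - [0.055, [0, 0, 0], [0, 0, 0]]
    - [0.055, [0, 0, 0], [0, 0, 0]]

```text
t: 17.55
position: [0.5902, 0.0926, 0.1118]
eef_rot: [0.013, 1.0, -0.0, 0.0]
force: [0.0, -0.1, -0.8]
opening: 0.0655
grip_force: 20.0
```

```bash
python3 -c "
from h import *
go(.589,.093,.0974,88.6)"
```

```text
shift [0.0012 0.0003 0.0084] | 0.008 rot [-0.     0.    -0.002] yaw 88.5 grasp at [0.5902 0.0926 0.1058] q7 1.34 t 17.55
```

Converted, 0.004 m is 0.08, 0.003 m is 0.06.

Request:
inch_along:
  offsets:
    - [0.055, [0.02, 0, 0.08], [0, 0, 0]]
    - [0.055, [0, 0, 0.06], [0, 0, 0]]
    - [0.055, [0, 0, 0], [0, 0, 0]]
    - [0.055, [0, 0, 0], [0, 0, 0]]

```text
t: 17.95
position: [0.5892, 0.0928, 0.1045]
eef_rot: [0.013, 1.0, -0.0, -0.0]
force: [-0.7, -0.1, -0.6]
opening: 0.0655
grip_force: 20.0
```

```bash
python3 -c "
from h import *
go(.589,.093,.0974,88.6)"
```

```text
shift [0.0002 0.0002 0.0011] | 0.001 rot [-0.    -0.    -0.001] yaw 88.5 grasp at [0.5892 0.0928 0.0985] q7 1.34 t 17.95
```

Request:
inch_along:
  offsets:
    - [0.055, [0, 0, 0.02], [0, 0, 0]]
    - [0.055, [0, 0, 0], [0, 0, 0]]
    - [0.055, [0, 0, 0], [0, 0, 0]]

```text
t: 18.25
position: [0.5893, 0.0928, 0.1037]
eef_rot: [0.013, 1.0, 0.0, 0.0]
force: [-0.1, 0.1, -0.8]
opening: 0.0655
grip_force: 20.0
```

Request:
inch_along:
  offsets:
    - [0.072, [0, 0, 0], [0, 0, 0]]
    - [0.078, [0, 0, 0], [0, 0, 0]]
    - [0.085, [0, 0, 0], [0, 0, 0]]
    - [0.085, [0, 0, 0], [0, 0, 0]]
    - [0.085, [0, 0, 0], [0, 0, 0]]

```text
t: 18.75
position: [0.5893, 0.0928, 0.1036]
eef_rot: [0.013, 1.0, -0.0, 0.0]
force: [-0.5, 0.5, 0.1]
opening: 0.0849
grip_force: 0.0
```

Request:
inch_along:
  offsets:
    - [0.093, [0, 0, -0.4], [0, 0, 0]]
    - [0.093, [0, 0, -0.9], [0, 0, 0]]
    - [0.093, [0, 0, -0.9], [0, 0, 0]]
    - [0.093, [0, 0, 0], [0, 0, 0]]
    - [0.093, [0, 0, 0], [0, 0, 0]]

```text
t: 19.25
position: [0.5896, 0.0929, 0.2147]
eef_rot: [0.013, 1.0, 0.0, 0.001]
force: [-0.0, 0.6, -0.8]
opening: 0.0933
grip_force: 0.0
```

```bash
python3 - <<'E'
from h import *
go(.4805,-.075,.0288,90)
i=vision.camera_info("wrist"); im=vision.camera('wrist'); cv2.imwrite('pics/w10.png',im)
for z in(.072,.09): print(z,[np.round(pix(i,(.588+a*.055,.093+b*.033,z))) for a in(-1,1) for b in(-1,1)])
E
```

```text
shift [ 0.1052 -0.1708  0.1795] | 0.269 rot [ 0.001  0.002 -0.026] yaw 88.5 grasp at [0.5896 0.0929 0.2087] q7 1.33 t 19.25
0.072 [array([237., 138.]), array([311., 136.]), array([243., 252.]), array([311., 251.])]
0.09 [array([234., 139.]), array([314., 137.]), array([241., 261.]), array([313., 259.])]
```

View pics/w10.png

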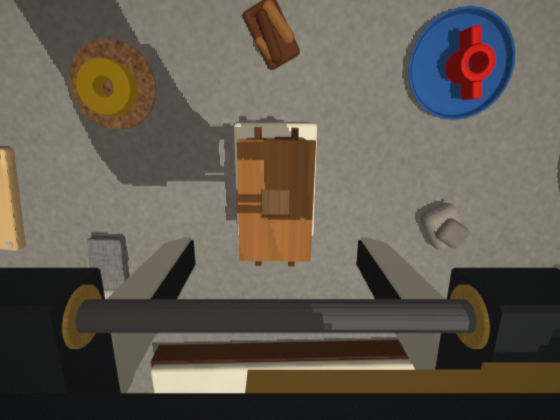

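The roof is seated level, panel at (237–315, 138–262), in line with the plinth, whose near edge is at row 123. I'll check the centring along x numerically.

```bash
python3 - <<'E'
from h import *
i=vision.camera_info("wrist")
print("plinth near edge",world(i,276,123.5,.012),"-> cottage x",world(i,276,123.5,.012)[0]+.065, "mid y",(world(i,235,124,.012)+world(i,317,124,.012))[1]/2)
a=world(i,276,138.5,.09);b=world(i,276,261.5,.09);print("roof x",a[0],b[0],(a+b)/2, "y",(world(i,236.5,139,.09)+world(i,314.5,139,.09))[1]/2)
go(.4805,-.075,.15,90)
E
```

```text
plinth near edge [0.52189646 0.09510916 0.012     ] -> cottage x 0.5868964598629405 mid y 0.09509730556573237
roof x 0.5322036755691688 0.6431509237393884 [0.5876773  0.09322689 0.09      ] y 0.09426314913515674
shift [ 0.1041 -0.1705  0.0574] | 0.208 rot [ 0.     0.    -0.026] yaw 88.5 grasp at [0.5889 0.0928 0.2075] q7 1.33 t 19.3
```

Converted, 0.045 m is 0.9, 0.04 m is 0.8.

Request:
inch_along:
  offsets:
    - [0.093, [0.416, -0.682, 0], [0, 0, 0]]
    - [0.093, [0.416, -0.682, 0], [0, 0, 0]]
    - [0.093, [0.416, -0.682, 0], [0, 0, 0]]
    - [0.093, [0.416, -0.682, 0], [0, 0, 0]]
    - [0.093, [0.416, -0.682, 0.8], [0, 0, 0]]
    - [0.093, [0, 0, 0.9], [0, 0, 0]]
    - [0.085, [0, 0, 0.9], [0, 0, 0]]
    - [0.075, [0, 0, 0.6], [0, 0, 0]]
    - [0.07, [0, 0, 0], [0, 0, 0]]
    - [0.07, [0, 0, 0], [0, 0, 0]]

```text
t: 20.3
position: [0.4824, -0.0711, 0.0575]
eef_rot: [0.013, 1.0, 0.0, -0.002]
force: [-0.1, 0.4, 0.5]
opening: 0.0707
grip_force: 0.0
```

```bash
python3 -c "
from h import *
go(.4805,-.075,.0288)"
```

```text
shift [ 0.0017 -0.004   0.0227] | 0.023 rot [ 0.    -0.003  0.   ] yaw 88.5 grasp at [ 0.4823 -0.0711  0.0515] q7 1.62 t 20.3
```

Careful with the scale: shifts go in shares of 50 mm and turns go in shares of 4 rad. That gives: 0.015 m is 0.3, 0.006 m is 0.12.

Request:
inch_along:
  offsets:
    - [0.07, [0.03, -0.08, 0.3], [0, 0, 0]]
    - [0.07, [0, 0, 0.12], [0, 0, 0]]
    - [0.07, [0, 0, 0], [0, 0, 0]]

```text
t: 20.6
position: [0.4819, -0.075, 0.0379]
eef_rot: [0.013, 1.0, -0.0, 0.0]
force: [-0.2, -0.3, 0.3]
opening: 0.0699
grip_force: 0.0
```

Request:
inch_along:
  offsets:
    - [0.045, [0, 0, 0.04], [0, 0, 0]]
    - [0.045, [0, 0, 0], [0, 0, 0]]
    - [0.045, [0, 0, 0], [0, 0, 0]]
    - [0.045, [0, 0, 0], [0, 0, 0]]
    - [0.045, [0, 0, 0], [0, 0, 0]]
  grip_force: 20

```text
t: 21.1
position: [0.4821, -0.075, 0.0358]
eef_rot: [0.013, 1.0, 0.0, 0.0]
force: [-0.4, 0.1, 7.0]
opening: 0.0526
grip_force: 19.9
```

```bash
python3 -c "
from h import *
go(.594,-.2525,.15)"
```

```text
shift [-0.1166 -0.1746 -0.1201] | 0.242 rot [ 0.     0.001 -0.   ] yaw 88.5 grasp at [ 0.4821 -0.075   0.0298] q7 1.63 t 21.1
```

Request:
inch_along:
  offsets:
    - [0.045, [0, 0, -0.2], [0, 0, 0]]
    - [0.045, [0, 0, -0.6], [0, 0, 0]]
    - [0.045, [0, 0, -0.8], [0, 0, 0]]
    - [0.045, [0, 0, -0.8], [0, 0, 0]]
    - [0.045, [0, 0, 0], [0, 0, 0]]

```text
t: 21.6
position: [0.4835, -0.0754, 0.1599]
eef_rot: [0.013, 1.0, -0.0, 0.004]
force: [1.0, 0.3, -1.2]
opening: 0.0526
grip_force: 19.9
```

```bash
python3 -c "
from h import *
go(.594,-.2525,.15)"
```

```text
shift [-0.1151 -0.1741  0.0048] | 0.209 rot [-0.     0.007  0.   ] yaw 88.5 grasp at [ 0.4835 -0.0754  0.1539] q7 1.62 t 21.6
```

```bash
python3 - <<'E'
from h import *
i=vision.camera_info("wrist"); im=vision.camera('wrist'); cv2.imwrite('pics/w11.png',im)
for n,I in (("w5",cv2.imread('pics/w5.png')),("now",im)):
    c,s,m=blob(I,(20,120,50),(35,255,255)); cs,h=cv2.findContours(m,cv2.RETR_CCOMP,cv2.CHAIN_APPROX_NONE)
    o=max(cs,key=len); print(n,s,"outer",cv2.minAreaRect(o),"ell",cv2.fitEllipse(o), [ (cv2.minEnclosingCircle(k),len(k)) for k in cs if 15<len(k)<len(o)])
o=r.observe()["position"]; print(o,pix(i,[o[0],o[1],o[2]-.006-.0048]))
E
```

```text
w5 [ 225  209  102   91 7083] outer ((275.5, 254.0), (100.99998474121094, 89.99998474121094), -0.0) ell ((275.4414367675781, 257.05029296875), (93.97772216796875, 101.51221466064453), 90.25714111328125) [(((275.5, 257.5), 16.568140029907227), 76)]
now [ 226  207  100   93 7088] outer ((275.5, 253.0), (92.0, 99.0), 90.0) ell ((275.48651123046875, 255.7794189453125), (94.89595031738281, 100.1540756225586), 90.97162628173828) [(((275.5, 254.5), 16.568140029907227), 75)]
[ 0.48281606 -0.0752258   0.15792138] (np.float64(275.97364622635695), np.float64(259.4733262479313))
```

Converted, -0.0354 m is -0.708, -0.0232 m is -0.464.

Request:
inch_along:
  offsets:
    - [0.045, [-0.464, -0.708, 0], [0, 0, 0]]
    - [0.045, [-0.464, -0.708, 0], [0, 0, 0]]
    - [0.045, [-0.464, -0.708, 0], [0, 0, 0]]
    - [0.045, [-0.464, -0.708, 0], [0, 0, 0]]
    - [0.045, [-0.464, -0.708, 0], [0, 0, 0]]
    - [0.045, [0, 0, 0], [0, 0, 0]]
    - [0.045, [0, 0, 0], [0, 0, 0]]
    - [0.045, [0, 0, 0], [0, 0, 0]]

```text
t: 22.45
position: [0.5921, -0.2536, 0.1541]
eef_rot: [0.012, 1.0, 0.001, -0.001]
force: [-0.5, 1.5, -0.7]
opening: 0.0527
grip_force: 19.9
```

```bash
python3 - <<'E'
from h import *
go(.5947,-.2525,.1125,88.5)
i=vision.camera_info("wrist"); im=vision.camera('wrist')
cv2.imwrite('pics/w12.png',cv2.resize(im[150:310,195:355],None,fx=3.5,fy=3.5,interpolation=cv2.INTER_CUBIC))
for p in((.594,-.2525,.078),(.594,-.2525,.015)): print(pix(i,p), (np.array(pix(i,p))-[195,150])*3.5)
E
```

```text
shift [-0.0027  0.0011  0.0356] | 0.036 rot [ 0.001 -0.002  0.001] yaw 88.6 grasp at [ 0.5921 -0.2536  0.1481] q7 1.88 t 22.45
(np.float64(276.9455946814882), np.float64(224.98968802016964)) [286.80958139 262.46390807]
(np.float64(276.5240374168302), np.float64(202.4275098689351)) [285.33413096 183.49628454]
```

View pics/w12.png

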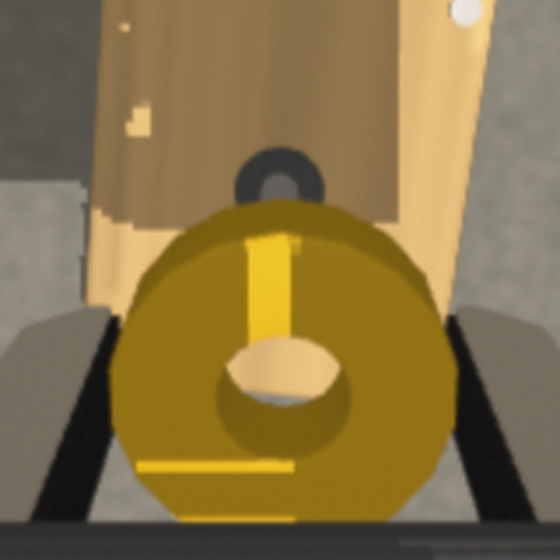

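The stud's base shows at crop (280,185) against a predicted (285,183). The held ring's bore is at (283,395), so the alignment holds within about 1 mm.

Converted, 0.02 m is 0.4, 0.01 m is 0.2.

Request:
inch_along:
  offsets:
    - [0.045, [-0.054, 0.01, 0.4], [0, 0, 0]]
    - [0.045, [0, 0, 0.2], [0, 0, 0]]
    - [0.045, [0, 0, 0], [0, 0, 0]]
    - [0.045, [0, 0, 0], [0, 0, 0]]

```text
t: 22.9
position: [0.5956, -0.2541, 0.1253]
eef_rot: [0.013, 1.0, 0.0, -0.0]
force: [0.2, -0.6, -1.0]
opening: 0.0526
grip_force: 19.9
```

```bash
python3 -c "
from h import *
go(.5947,-.2531,.0398,88.5)"
```

```text
shift [0.0009 0.0009 0.0795] | 0.08 rot [ 0.    -0.001  0.001] yaw 88.6 grasp at [ 0.5956 -0.2541  0.1193] q7 1.88 t 22.9
```

Converted, 0.02 m is 0.4, 0.012 m is 0.24.

Request:
inch_along:
  offsets:
    - [0.045, [0.02, 0.02, 0], [0, 0, 0]]
    - [0.045, [0, 0, 0.4], [0, 0, 0]]
    - [0.045, [0, 0, 0.24], [0, 0, 0]]
    - [0.045, [0, 0, 0.2], [0, 0, 0]]
    - [0.045, [0, 0, 0], [0, 0, 0]]

```text
t: 23.4
position: [0.5942, -0.2533, 0.082]
eef_rot: [0.013, 1.0, 0.0, -0.001]
force: [0.5, -0.1, -0.4]
opening: 0.0527
grip_force: 19.9
```

Request:
inch_along:
  offsets:
    - [0.045, [0, 0, 0.3], [0, 0, 0]]
    - [0.045, [0, 0, 0.24], [0, 0, 0]]
    - [0.045, [0, 0, 0.12], [0, 0, 0]]
    - [0.045, [0, 0, 0], [0, 0, 0]]

```text
t: 23.8
position: [0.5943, -0.2533, 0.049]
eef_rot: [0.013, 1.0, 0.0, -0.001]
force: [-0.3, -0.1, -0.7]
opening: 0.0526
grip_force: 19.9
```

```bash
python3 -c "
from h import *
go(.5947,-.2531,.0398,88.5)"
```

```text
shift [-0.0004  0.0002  0.0032] | 0.003 rot [ 0.001 -0.002  0.   ] yaw 88.5 grasp at [ 0.5943 -0.2533  0.043 ] q7 1.88 t 23.8
```

Converted, 0.002 m is 0.04, 0.001 m is 0.02.

Request:
inch_along:
  offsets:
    - [0.045, [0, 0, 0.04], [0, 0, 0]]
    - [0.045, [0, 0, 0.02], [0, 0, 0]]
    - [0.045, [0, 0, 0], [0, 0, 0]]
    - [0.065, [0, 0, 0], [0, 0, 0]]
    - [0.07, [0, 0, 0], [0, 0, 0]]
    - [0.07, [0, 0, 0], [0, 0, 0]]
    - [0.07, [0, 0, 0], [0, 0, 0]]

```text
t: 24.5
position: [0.595, -0.2535, 0.0474]
eef_rot: [0.013, 1.0, -0.0, 0.0]
force: [0.4, -0.4, -0.5]
opening: 0.0695
grip_force: 0.0
```

Request:
inch_along:
  offsets:
    - [0.07, [0, 0, -0.6], [0, 0, 0]]
    - [0.08, [0, 0, -0.9], [0, 0, 0]]
    - [0.093, [0, 0, -0.9], [0, 0, 0]]
    - [0.093, [0, 0, -0.4], [0, 0, 0]]
    - [0.093, [0, 0, 0], [0, 0, 0]]
    - [0.093, [0, 0, 0], [0, 0, 0]]

```text
t: 25.1
position: [0.5948, -0.2535, 0.1874]
eef_rot: [0.013, 1.0, -0.0, 0.0]
force: [0.2, 0.6, -1.5]
opening: 0.0928
grip_force: 0.0
```

```bash
python3 - <<'E'
from h import *
i=vision.camera_info("wrist"); im=vision.camera('wrist'); cv2.imwrite('pics/w13.png',im)
c,s,m=blob(im,(20,120,50),(35,255,255)); e,rad=cv2.minEnclosingCircle(cv2.findNonZero(m))
print(s,e,rad,"centre",world(i,*e,.035), "pred",pix(i,(.594,-.253,.035)),"expected rad",27*314.5/1000/(i["R"]@[.594,-.253,.035]+i["t"])[2])
go(.4705,.287,.12,98.6)
E
```

```text
[ 248  167   56   57 2160] (275.5, 195.26364135742188) 28.374082565307617 centre [ 0.59359394 -0.25347763  0.035     ] pred (np.float64(276.00802404909024), np.float64(195.66058296348407)) expected rad 28.09195238805761
shift [0.1377 0.5369 0.0608] | 0.558 rot [ 0.    -0.001 -0.176] yaw 88.5 grasp at [ 0.5944 -0.2533  0.1805] q7 1.88 t 25.15
```

Converted, 0.0447 m is 0.894, 0.0115 m is 0.23.

Request:
inch_along:
  offsets:
    - [0.093, [0.23, 0.894, 0], [0, 0, 0]]
    - [0.093, [0.23, 0.894, 0], [0, 0, 0]]
    - [0.093, [0.23, 0.894, 0], [0, 0, 0]]
    - [0.093, [0.23, 0.894, 0], [0, 0, 0]]
    - [0.093, [0.23, 0.894, 0], [0, 0, 0]]
    - [0.093, [0.23, 0.894, 0], [0, 0, 0]]
    - [0.093, [0.23, 0.894, 0], [0, 0, 0]]
    - [0.093, [0.23, 0.894, 0], [0, 0, 0]]
    - [0.093, [0.23, 0.894, 0], [0, 0, 0]]
    - [0.093, [0.23, 0.894, 0], [0, 0, 0]]

```text
t: 26.15
position: [0.4901, 0.1977, 0.1858]
eef_rot: [0.013, 1.0, -0.001, -0.001]
force: [0.1, 0.4, 0.3]
opening: 0.0936
grip_force: 0.0
```

Request:
inch_along:
  offsets:
    - [0.093, [0.23, 0.894, 0], [0, 0, 0]]
    - [0.093, [0.23, 0.894, 0], [0, 0, 0]]
    - [0.08, [0, 0, 0], [0, 0, -0.0225]]
    - [0.06, [0, 0, 0], [0, 0, -0.0225]]
    - [0.05, [0, 0, 0], [0, 0, 0]]
    - [0.05, [0, 0, 0], [0, 0, 0]]
    - [0.05, [0, 0, 0], [0, 0, 0]]

```text
t: 26.85
position: [0.4708, 0.2856, 0.1867]
eef_rot: [-0.076, 0.997, -0.0, -0.0]
force: [-0.2, 0.6, 0.4]
opening: 0.0573
grip_force: 0.0
```

```bash
python3 - <<'E'
from h import *
i=vision.camera_info("wrist"); im=vision.camera('wrist'); cv2.imwrite('pics/w14.png',im)
c,s,m=blob(im,(0,150,60),(6,255,255),(200,120,350,260)); e,ax,an=cv2.minAreaRect(cv2.findNonZero(m)); print(s,c,e,ax,an,"nut",world(i,*e,.03))
c,s,m=blob(im,(100,120,30),(130,255,255)); e,rad=cv2.minEnclosingCircle(cv2.findNonZero(m)); print("dish",e,rad,world(i,*e,.009))
go(.4705,.287,.0265,98.6)
E
```

```text
[262 162  32  66 978] [277.47750511 194.88343558] (277.5, 194.5) (65.0, 31.0) 90.0 nut [0.46934846 0.28722374 0.03      ]
dish (275.00494384765625, 188.5) 51.30073928833008 [0.46848263 0.28459737 0.009     ]
shift [0.     0.0014 0.1544] | 0.154 rot [-0.    -0.001  0.002] yaw 98.7 grasp at [0.4708 0.2857 0.1809] q7 1.08 t 26.9
```

Converted, 0.045 m is 0.9, 0.0014 m is 0.028.

Request:
inch_along:
  offsets:
    - [0.052, [0, 0.028, 0.9], [0, 0, 0]]
    - [0.052, [0, 0, 0.9], [0, 0, 0]]
    - [0.052, [0, 0, 0.7], [0, 0, 0]]
    - [0.052, [0, 0, 0.4], [0, 0, 0]]
    - [0.052, [0, 0, 0.12], [0, 0, 0]]
    - [0.052, [0, 0, 0], [0, 0, 0]]

```text
t: 27.5
position: [0.4704, 0.2873, 0.0357]
eef_rot: [-0.077, 0.997, -0.0, -0.001]
force: [0.3, -0.7, 1.0]
opening: 0.052
grip_force: 0.0
```

```bash
python3 -c "
from h import *
go(.4705,.287,.026,98.6)"
```

```text
shift [-0.     -0.0003  0.0037] | 0.004 rot [-0.001 -0.001  0.003] yaw 98.8 grasp at [0.4704 0.2872 0.0297] q7 1.07 t 27.5
```

Converted, 0.0035 m is 0.07.

Request:
inch_along:
  offsets:
    - [0.052, [0, 0, 0.07], [0, 0, 0]]
    - [0.025, [0, 0, 0], [0, 0, 0]]
    - [0.025, [0, 0, 0], [0, 0, 0]]
    - [0.025, [0, 0, 0], [0, 0, 0]]
    - [0.025, [0, 0, 0], [0, 0, 0]]
  grip_force: 20

```text
t: 28.0
position: [0.4709, 0.2878, 0.0335]
eef_rot: [-0.077, 0.997, 0.0, 0.001]
force: [-1.1, 0.2, 8.4]
opening: 0.0323
grip_force: 20.0
```

Request:
inch_along:
  offsets:
    - [0.025, [0, 0, -0.3], [0, 0, 0]]
    - [0.025, [0, 0, -0.8], [0, 0, 0]]
    - [0.025, [0, 0, -0.9], [0, 0, 0]]
    - [0.025, [0, 0, -0.9], [0, 0, 0]]
    - [0.025, [0, 0, 0], [0, 0, 0]]

```text
t: 28.5
position: [0.4727, 0.2889, 0.1832]
eef_rot: [-0.077, 0.997, 0.002, 0.004]
force: [0.8, -0.4, -0.7]
opening: 0.0325
grip_force: 20.0
```

```bash
python3 - <<'E'
from h import *
go(.5947,-.2531,.15,98.6)
i=vision.camera_info("wrist"); im=vision.camera('wrist'); cv2.imwrite('pics/w15.png',im)
for n,I in (("w2",cv2.imread('pics/w2.png')),("now",im)):
    c,s,m=blob(I,(0,150,50),(6,255,255),(200,150,350,330)); print(n,s,c)
E
```

```text
shift [-0.0373 -0.5544  0.0252] | 0.556 rot [0.004 0.008 0.004] yaw 98.8 grasp at [0.4727 0.2889 0.1772] q7 1.08 t 28.5
w2 [ 242  201   68   98 4280] [275.28457944 259.40140187]
now [ 243  200   66   99 4301] [275.39572193 258.00139502]
```

Converted, -0.0462 m is -0.924, -0.0031 m is -0.062.

Request:
inch_along:
  offsets:
    - [0.025, [-0.062, -0.924, 0], [0, 0, 0]]
    - [0.025, [-0.062, -0.924, 0], [0, 0, 0]]
    - [0.025, [-0.062, -0.924, 0], [0, 0, 0]]
    - [0.025, [-0.062, -0.924, 0], [0, 0, 0]]
    - [0.025, [-0.062, -0.924, 0], [0, 0, 0]]
    - [0.025, [-0.062, -0.924, 0], [0, 0, 0]]
    - [0.025, [-0.062, -0.924, 0], [0, 0, 0]]
    - [0.025, [-0.062, -0.924, 0], [0, 0, 0]]
    - [0.025, [-0.062, -0.924, 0], [0, 0, 0]]
    - [0.025, [-0.062, -0.924, 0], [0, 0, 0]]

```text
t: 29.55
position: [0.5715, -0.1658, 0.1761]
eef_rot: [-0.077, 0.997, 0.0, -0.001]
force: [0.9, 0.0, -0.5]
opening: 0.0326
grip_force: 20.0
```

Request:
inch_along:
  offsets:
    - [0.025, [-0.062, -0.924, 0], [0, 0, 0]]
    - [0.025, [-0.062, -0.924, 0], [0, 0, 0]]
    - [0.025, [0, 0, 0.4], [0, 0, 0]]
    - [0.025, [0, 0, 0.2], [0, 0, 0]]
    - [0.025, [0, 0, 0], [0, 0, 0]]
    - [0.025, [0, 0, 0], [0, 0, 0]]

```text
t: 30.15
position: [0.5923, -0.2528, 0.1471]
eef_rot: [-0.078, 0.997, 0.001, -0.001]
force: [0.2, -0.5, -0.7]
opening: 0.0325
grip_force: 20.0
```

```bash
python3 -c "
from h import *
go(.594,-.253,.115,98.6)"
```

```text
shift [-0.0017 -0.0005  0.0261] | 0.026 rot [ 0.001 -0.001  0.006] yaw 99.0 grasp at [ 0.5923 -0.2528  0.1411] q7 2.01 t 30.15
```

Converted, 0.02 m is 0.4, 0.005 m is 0.1.

Request:
inch_along:
  offsets:
    - [0.025, [-0.036, 0, 0.4], [0, 0, 0]]
    - [0.025, [0, 0, 0.1], [0, 0, 0]]
    - [0.025, [0, 0, 0], [0, 0, 0]]
    - [0.025, [0, 0, 0], [0, 0, 0]]

```text
t: 30.55
position: [0.5945, -0.2538, 0.1235]
eef_rot: [-0.077, 0.997, -0.0, 0.0]
force: [0.5, 0.7, -0.5]
opening: 0.0323
grip_force: 20.0
```

```bash
python3 -c "
from h import *
go(.5942,-.2529,.0585,98.6)"
```

```text
shift [0.0002 0.0009 0.059 ] | 0.059 rot [-0.     0.     0.005] yaw 98.9 grasp at [ 0.5945 -0.2538  0.1175] q7 2.01 t 30.55
```

Converted, 0.015 m is 0.3, 0.01 m is 0.2.

Request:
inch_along:
  offsets:
    - [0.025, [0, 0.014, 0], [0, 0, 0]]
    - [0.025, [0, 0, 0.3], [0, 0, 0]]
    - [0.025, [0, 0, 0.2], [0, 0, 0]]
    - [0.025, [0, 0, 0], [0, 0, 0]]

```text
t: 30.95
position: [0.5931, -0.2531, 0.0957]
eef_rot: [-0.077, 0.997, 0.001, -0.001]
force: [-1.0, 0.9, -1.1]
opening: 0.0324
grip_force: 20.0
```

Request:
inch_along:
  offsets:
    - [0.025, [0, 0, 0.3], [0, 0, 0]]
    - [0.025, [0, 0, 0.2], [0, 0, 0]]
    - [0.025, [0, 0, 0.1], [0, 0, 0]]
    - [0.025, [0, 0, 0], [0, 0, 0]]

```text
t: 31.35
position: [0.5936, -0.2533, 0.0666]
eef_rot: [-0.077, 0.997, 0.0, -0.001]
force: [-0.8, 1.0, -0.9]
opening: 0.0323
grip_force: 20.0
```

```bash
python3 -c "
from h import *
go(.5942,-.2529,.0585,98.6)"
```

```text
shift [-0.0007  0.0003  0.0021] | 0.002 rot [ 0.001 -0.002  0.004] yaw 98.8 grasp at [ 0.5936 -0.2533  0.0606] q7 2.0 t 31.35
```

No contact on the way down. Lower the last 2 mm, release, and back off.

Converted, 0.0015 m is 0.03.

Request:
inch_along:
  offsets:
    - [0.025, [0, 0, 0.03], [0, 0, 0]]
    - [0.025, [0, 0, 0], [0, 0, 0]]
    - [0.05, [0, 0, 0], [0, 0, 0]]
    - [0.055, [0, 0, 0], [0, 0, 0]]
    - [0.055, [0, 0, 0], [0, 0, 0]]
    - [0.055, [0, 0, 0], [0, 0, 0]]

```text
t: 31.95
position: [0.5942, -0.2536, 0.0665]
eef_rot: [-0.077, 0.997, -0.0, 0.0]
force: [-0.1, 0.1, 0.4]
opening: 0.0544
grip_force: 0.0
```

Request:
inch_along:
  offsets:
    - [0.06, [0, 0, -0.4], [0, 0, 0]]
    - [0.08, [0, 0, -0.9], [0, 0, 0]]
    - [0.093, [0, 0, -0.9], [0, 0, 0]]
    - [0.093, [0, 0, -0.4], [0, 0, 0]]
    - [0.093, [0, 0, 0], [0, 0, 0]]
    - [0.093, [0, 0, 0], [0, 0, 0]]

```text
t: 32.55
position: [0.594, -0.2535, 0.1965]
eef_rot: [-0.077, 0.997, -0.0, 0.0]
force: [0.0, -0.0, -1.4]
opening: 0.0916
grip_force: 0.0
```

```bash
python3 - <<'E'
from h import *
i=vision.camera_info("wrist"); im=vision.camera('wrist'); cv2.imwrite('pics/w16.png',im)
c,s,m=blob(im,(0,150,60),(6,255,255),(200,120,350,260)); e,ax,an=cv2.minAreaRect(cv2.findNonZero(m)); print(s,c,e,ax,an,"nut",world(i,*e,.061))
p=i["R"]@[.594,-.253,.063]+i["t"]; print("expected length px",.066*i["fx"]/p[2],.034*i["fx"]/p[2],r.observe()["position"],r.observe()["force"])
c,s,m=blob(im,(20,120,50),(35,255,255),(200,120,350,260)); e,rad=cv2.minEnclosingCircle(cv2.findNonZero(m)); print("spacer",e,rad,world(i,*e,.035))
t=vision.camera("top"); it=vision.camera_info("top"); t0=cv2.imread("pics/top0.png")
for n,lo,hi,box,z in(("jar",(0,0,190),(180,50,255),(365,250,415,300),.07),("bark",(3,80,20),(18,255,140),(220,245,255,285),.02),("brush",(8,80,120),(25,255,255),(312,90,332,130),.02)):
    print(n,blob(t0,lo,hi,box)[0],blob(t,lo,hi,box)[0])
E
```

```text
[ 258  164   36   72 1198] [275.85058431 198.91736227] (275.4347839355469, 199.5276336669922) (68.11615753173828, 36.09483337402344) 67.06790161132812 nut [ 0.5926063  -0.25390383  0.061     ]
expected length px 73.02348219564777 37.61815749472764 [ 0.59363676 -0.25329135  0.19552404] [-0.5157206  -0.10368462 -0.30006309]
spacer (267.0, 193.5) 25.578411102294922 [ 0.59457541 -0.26204477  0.035     ]
jar [390.63057325 271.26751592] [390.74691358 271.30658436]
bark [235.92508143 263.99022801] [236.00684932 263.81506849]
brush [322.12195122 111.51567944] [322.16666667 111.41489362]
```

View pics/w16.png

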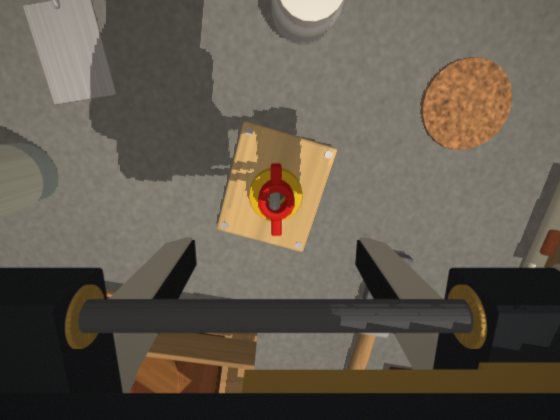

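The spacer and nut sit upright on the stud, with the nut at (276,200) and the stud in its bore. The jar, bark and brush haven't moved. Handing in.

```bash
python3 -c "
from station import r, vision
print(r.close_job())"
```

```text
the job is handed in; nothing more can be done
None
```

The job is handed in (no verdict returned): in the last pictures the roof sits centred and square on the cottage walls, the spacer and wing nut are back on the stud, and the jar, brush and bark haven't moved.

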